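# Rehang the lift-off door of an HPLC pump module and shut it

### The job

The small dark front door of the white pump module on the right has been lifted off for service and stands upright on the bench among the other things. Hang it back on the module's two upright hinge pins, lowering it gently (not dropping it) until both knuckles sit fully home, then swing it shut against the module's front without slamming it, and leave it hanging there, shut. Leave everything else on the bench where it is.

Things in the scene. Friction and masses are not known exactly. Their poses are not given: they have to be found in the camera images.
- door: The loose door: dark frame, smoked window; leaf 24 thick (x) x 170 wide (y) x 140 high (z) mm, about 0.4 kg. Origin: centre of the leaf's underside, which stands on the bench at the start. Outer face looks to its -x. Top rail (uppermost 30) solid, 24 thick all along; the window below is recessed 9.5 on both faces. Two steel knuckles on the -y (hinge) edge; axis at x -12, y -99.
- knuckle_low (a point): Centre of the lower end of the lower knuckle's bore, at (-12, -99, 12) mm in the door's frame; the door's axes. Each knuckle is an upright sleeve 28 long, 20 outside, 12 bore, open right through.
- knuckle_high (a point): Centre of the lower end of the upper knuckle's bore, at (-12, -99, 92) mm in the door's frame; the door's axes. Same sleeve as the lower knuckle.
- door_edge (a point): Middle of the door's free edge, at (0, 85, 70) mm in the door's frame; the door's axes. Beside it on the outer face is a grey upright pull bar: 12 wide, 12 proud, centred at y 74, from 31 to 93 above the door's underside.
- module: White pump module, fixed: 400 deep (x) x 345 wide (y -125 to 220) x 190 high mm. Front face is its x = 0 plane, looking to its -x; origin on the bench below the middle of the door opening (y -80 to 80, z 34 to 160; gasket 3 proud round it). Two steel brackets with upright pins stand out at the opening's -y side. On top, from 240 behind the front, a tray of bottles up to 335 above the bench.
- pin_low (a point): Foot of the lower hinge pin, on its bracket's shoulder 38 mm above the bench, at (-28, -99) in the module's frame; the module's axes. Steel pin 9 thick, upright, 22 long with a 7 tapered tip; the bracket is 10 thick below its shoulder. When home the knuckle's lower end rests on this shoulder: knuckle_low is here.
- pin_high (a point): Foot of the upper hinge pin, on its bracket's shoulder 118 mm above the bench, straight above the lower pin; the module's axes. Same pin and bracket. When home knuckle_high is here. As one pin stands above the other, the lower knuckle has to pass in between the upper bracket and the lower pin's tip: bring the door in from the front, 24 to 40 above home, then lower it.
- lip_edge (a point): Middle of the lower front edge of the top cover's lip, at (-27, 75, 172) mm in the module's frame; the lip spans y -70 to 220, z 172 to 190. The shut door fits under it with 6 to spare, so the door goes onto its pins only while open, about square to the front.
- shut_edge (a point): Where door_edge is when the door is shut: (-16, 85, 96) mm in the module's frame. Shut, the door's axes are parallel to the module's, its inner face on the gasket, its outer face at x -28. Opening swings the free edge to -x: door yaw = module yaw + opening angle (anticlockwise from above). No latch or spring: it turns freely with slight friction and stays where left.
- reagent_bottle: Amber glass bottle, black cap, 66 mm across, 150 high, standing close to the door on one side or the other. Origin: centre of its underside. Bystander.
- jar: White plastic jar, blue lid, 66 mm across, 68 high, standing close to the door on its other side. Origin: centre of its underside. Bystander.
- vial_rack: Black rack of white-capped vials, 90 x 120 (x, y), 47 mm high, out in front of the module. Origin: centre of its underside. Bystander.
- column: Steel chromatography column lying on the bench, 150 mm long along its x axis, 18 high. Origin: below its middle. Bystander.
- wrench: Steel wrench lying on the bench along its x axis, 140 mm long, before the module's drawers. Bystander.
- carton: Cardboard carton, 80 x 120 (x, y), 75 mm high. Origin: centre of its underside. Bystander.
- beaker: Glass beaker, 68 mm across, 85 high. Origin: centre of its underside. Bystander.
There are look-alikes about, which are no part of the job. Of the things like the door, leave any that is yellow; of the rest the larger one is meant.

How it is judged:
By the outcome, as a careful person would: the job done as asked, in the order asked, and still so for the second after the job is handed in, with the robot touching nothing.
It also fails if it takes over 59 s, if anything falls off the work surface, if the arm or the gripper's body presses on something with over 40 N, if the wrist force passes 120 N, or if a joint passes its speed limit or range.

### The arm

A 6-joint arm with a two-finger parallel gripper is mounted at the origin on the work surface. World frame = base frame: x ahead of the robot, y to its left, z up, the work surface at z = 0. Lengths are in m, angles in rad, forces in N, time in s.
With the tool pointing down it reaches from about 0.275 to 0.75 m from the base axis. Payload 10.2 kg.
Tool frame: the origin (TCP) lies midway between the tips of the shut fingers; the grasp point (between the pads) lies 19 mm behind it (env.hold_point_z is the distance from the TCP to the grasp point, in m); z points along the fingers, y is the line along which they close (so a half turn about z gives the same grasp; the last joint's range is limited). The gripper opens to 85 mm and grips with 20 to 120 N. Pads are 22 mm wide; open, the fingers measure 114 mm over their backs; the gripper's body (76 mm by 85 mm) begins 54 mm behind the grasp point. The pads swing forward as they close: fully open they stand 13 mm farther back than shut.
Start: joints at [0.939, 0.313, 1.498, -0, 1.331, -0.223], TCP at [0.209, 0.482, 0.231] pointing down, gripper open.
Joint ranges: [-2.94, 2.94], [-0.97, 2.17], [0.19, 2.56], [-1.23, 4.37], [0.02, 3.11], [-2.88, 2.88]. Speed limits (rad/s): [2.39, 2.39, 3.01, 3.14, 3.14, 3.14].

### API

Orientations are given as a unit quaternion [x, y, z, w].
In Python, from bench import env, kinematics, monitor, eyes, job gives the robot as it stands. The module is installed in compiled form; this text tells all that it offers. Calls block until the motion is done:
- env.reach(position, orientation): joint-space move of the TCP to a pose.
- env.movel(position, velocity=0.15, frame=None, guard=None): straight line of the TCP; frame=None keeps the orientation; velocity is the mean speed in m/s. With guard (N) it stops when the force on the tool has changed by that much, and returns True; else False.
- env.set_joints(angles): joint-space move.
- env.release() and env.close_gripper(effort=None): open the fingers fully, or close them until they stop; effort is the grip in N (None keeps the last).
- env.hold(seconds).
- kinematics.ik(position, orientation): joint angles nearest the present ones, or None.
- monitor.sense(): the state.
- eyes.grab_frame(name): name is "side" or "top"; returns a dict with "frame" (480x640x3 uint8, red, green, blue), "mtx" (3x3 intrinsics, pixels), "view" (4x4, takes a point from world to camera coordinates). Camera axes: x right, y down, z forward; pixel columns grow to the right and rows downward; lengths in m; the calibration is good to about 2 mm. A picture is of the moment at which its call begins. There is no depth.
A pose or a line that the arm cannot do raises env.MotionError and nothing moves.
- job.hand_in(): hands the job in; it is judged then, once.
The state is a dict: "clock": time; "joints": joint angles; "qvel": joint speeds; "joint_efforts": joint torques, N m; "position": TCP position; "ee_rot": TCP orientation; "contact_force": force on the tool from outside, world axes, zero at the start; "ft_torque": the same for the moment, N m; "finger_gap": opening from 0.0 (shut) to 1.0 (fully open); "gripper_force": force on a finger pad.
Only numpy, scipy, OpenCV 4.12 (cv2) and the standard library are available. Lean on these libraries where they do the work, as an engineer would, in place of code of your own. Each camera call takes 0.05 s, during which the arm holds its last target. There are 200 camera calls.

## Working session

There is one attempt and no reset: what is moved stays moved. The work goes in short steps, each a Python script; the robot and the scene stay as the last script left them, time stands still between calls to the robot, and variables do not carry over. Pictures are saved under pics/ and viewed, at most 10 in all, crops included, and the job is handed in when it is done.

```bash
mkdir -p pics; python3 - <<'E'
from bench import env, kinematics, monitor, eyes, job
import cv2, numpy as np, pickle
d={}
for n in("top","side"):
    f=eyes.grab_frame(n); d[n]=f
    cv2.imwrite(f"pics/{n}0.png",f["frame"][:,:,::-1])
    V=f["view"]; print(n,f["mtx"].round(1).tolist(),"cam",(-V[:3,:3].T@V[:3,3]).round(3),V[:3,:3].round(2).tolist())
pickle.dump(d,open("f0.pkl","wb"))
s=monitor.sense(); print(s["clock"],s["position"],s["ee_rot"],s["contact_force"], env.hold_point_z)
E
```

```text
top [[570.8, 0.0, 317.6], [0.0, 570.8, 244.5], [0.0, 0.0, 1.0]] cam [0.334 0.158 1.419] [[-0.0, -1.0, -0.01], [-0.99, 0.0, -0.15], [0.15, 0.01, -0.99]]
side [[495.9, 0.0, 307.4], [0.0, 495.9, 240.5], [0.0, 0.0, 1.0]] cam [0.53  0.769 0.889] [[-1.0, 0.0, -0.02], [0.01, 0.77, -0.64], [0.01, -0.64, -0.77]]
0.1 [0.20856275 0.48153863 0.23080118] [ 2.02998167e-01  9.79178945e-01 -5.27098593e-04 -2.46770607e-04] [-0.60781937 -0.61408238 -0.26251055] 0.0187
```

View pics/top0.png

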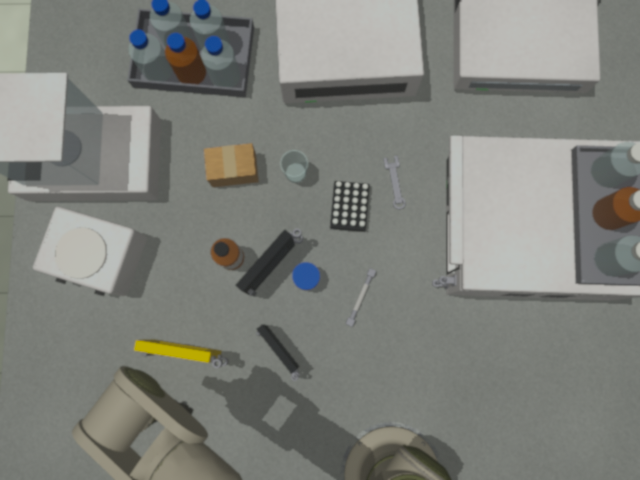

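View pics/side0.png

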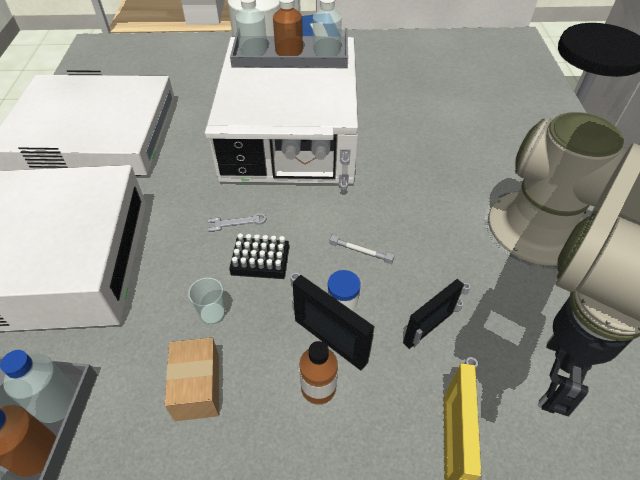

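Candidates (top view pixels):
- Large dark door at (266,262).
- Smaller dark look-alike at (278,348).
- Yellow one at (175,351).

By the description it is the large dark one. In the side view its knuckles are at (296,277), with the bottle at (319,372) and the jar at (344,290). The module's pins are at (345,157) and (344,181) in the side view. Next is a close crop to check the choice and read the points.

```bash
python3 - <<'E'
import cv2, numpy as np, pickle
d=pickle.load(open("f0.pkl","rb"))
def crop(n,x,y,w,h,s):
    c=cv2.resize(d[n]["frame"][y:y+h,x:x+w,::-1],None,fx=s,fy=s,interpolation=cv2.INTER_CUBIC)
    for i in range(0,w,10): cv2.putText(c,str(x+i),(i*s,8),0,.3,(0,0,255),1); cv2.line(c,(i*s,8),(i*s,14),(0,0,255),1)
    for j in range(0,h,10): cv2.putText(c,str(y+j),(0,j*s+4),0,.3,(255,0,255),1)
    return c
M=np.zeros((600,800,3),np.uint8)
def put(c,x,y): M[y:y+c.shape[0],x:x+c.shape[1]]=c
put(crop("top",205,225,120,75,3),0,0)       # 360x225
put(crop("side",280,265,110,145,3)[:370],0,230)
put(crop("side",320,140,44,55,10)[:550],361,0)
cv2.imwrite("pics/c1.png",M[:, :801])
N=np.zeros((600,800,3),np.uint8)
c=crop("top",425,260,45,40,10);N[:400,:450]=c
c=crop("side",200,120,165,70,2)
N[420:560,:330]=c
c=crop("top",430,120,40,190,3);N[:570,460:580]=c
cv2.imwrite("pics/c2.png",N)
E
```

```text
Traceback (most recent call last):
ValueError: could not broadcast input array from shape (550,440,3) into shape (550,439,3)
```

```bash
cat > crop.py <<'E'
import cv2
def crop(f,x,y,w,h,s):
    c=cv2.resize(f["frame"][y:y+h,x:x+w,::-1],None,fx=s,fy=s,interpolation=cv2.INTER_CUBIC)
    for i in range(0,w,10): cv2.putText(c,str(x+i),(i*s,8),0,.3,(0,0,255),1); cv2.line(c,(i*s,8),(i*s,14),(0,0,255),1)
    for j in range(0,h,10): cv2.putText(c,str(y+j),(0,j*s+4),0,.3,(255,0,255),1)
    return c
E
python3 - <<'E'
import numpy as np, pickle, cv2
from crop import crop
d=pickle.load(open("f0.pkl","rb"))
M=np.zeros((600,800,3),np.uint8)
def put(c,x,y): c=c[:600-y,:800-x]; M[y:y+c.shape[0],x:x+c.shape[1]]=c
put(crop(d["top"],205,225,120,75,3),0,0)
put(crop(d["side"],280,265,110,145,3),0,230)
put(crop(d["side"],320,140,44,55,10),361,0)
cv2.imwrite("pics/c1.png",M); M[:]=0
put(crop(d["top"],425,260,45,40,10),0,0)
put(crop(d["side"],200,120,165,70,2),0,420)
put(crop(d["top"],430,120,40,190,3),460,0)
cv2.imwrite("pics/c2.png",M)
E
```

```text
(no output)
```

View pics/c1.png

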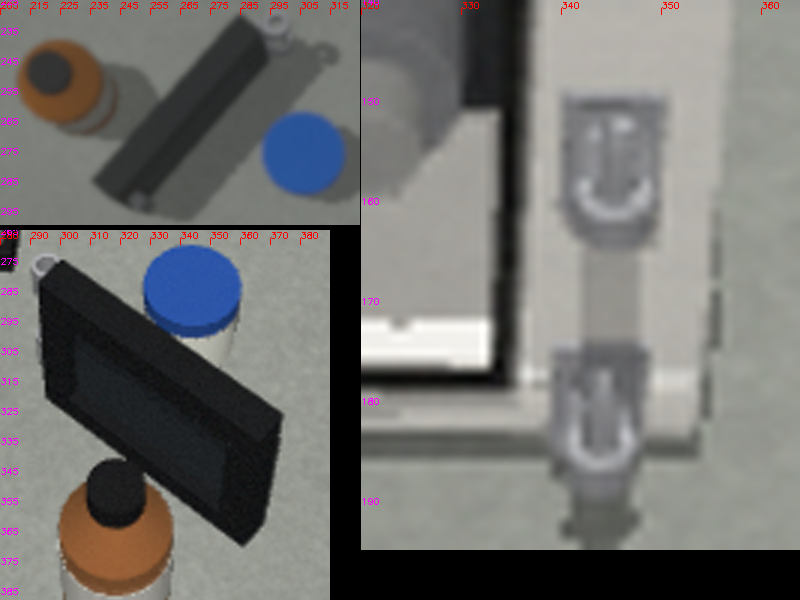

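View pics/c2.png

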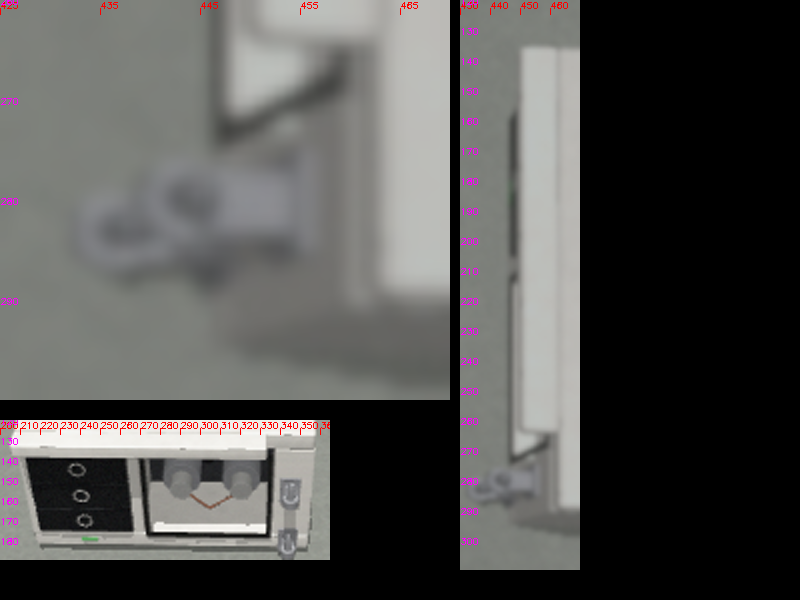

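The crop confirms the choice. The large dark leaf has its knuckles at top (297,233) and side (295,275), and its pull bar on the jar side at top (251,291). The bottle is on its inner side. The pins are at side ≈(345,155) and (344,181), and at top ≈(444,280) upper and (437,283) lower. Next I cast rays.

```bash
cat > geo.py <<'E'
import numpy as np
def ray(f,p):
    V=f["view"];R=V[:3,:3];c=-R.T@V[:3,3]
    d=R.T@np.linalg.solve(f["mtx"],[p[0],p[1],1.]); return c,d
def onz(f,p,z):
    c,d=ray(f,p); return (c+d*(z-c[2])/d[2])
def tri(f1,p1,f2,p2):
    (c1,d1),(c2,d2)=ray(f1,p1),ray(f2,p2)
    s,*_=np.linalg.lstsq(np.c_[d1,-d2],c2-c1,rcond=None)
    a,b=c1+d1*s[0],c2+d2*s[1]; return (a+b)/2,np.linalg.norm(a-b)
def proj(f,P):
    q=f["mtx"]@(f["view"][:3,:3]@np.asarray(P)+f["view"][:3,3]); return q[:2]/q[2]
E
python3 - <<'E'
import pickle,numpy as np,cv2
from geo import *
d=pickle.load(open("f0.pkl","rb")); T,S=d["top"],d["side"]
np.set_printoptions(precision=4,suppress=True)
print("door top corners side:")
for p in[(299.7,275.3),(374,326.3),(361.3,334.7),(293,284.7)]: print(onz(S,p,.14))
# top-view dark mask of door
h=T["frame"].astype(int); 
print("door top corners top:")
for p in[(284.6,229.7),(236.4,284.6)]: print(onz(T,p,.14))
print("knuckle hi top z.12", onz(T,(296.9,233),.12), onz(S,(294.7,275),.12))
print("upper pin shoulder top/side", onz(T,(444.0,279.7),.13), onz(S,(344.9,157.8),.118),"tip side",onz(S,(344.9,151.7),.14))
print("lower", onz(T,(436.8,282.8),.05), onz(S,(344,182),.038),"tip",onz(S,(344.,177),.06))
print("tri", tri(T,(444,279.7),S,(344.9,155)),tri(T,(436.8,282.8),S,(344.,180)))
# lip edge fit, top view
g=cv2.cvtColor(T["frame"],cv2.COLOR_RGB2GRAY).astype(float)
for lo,hi in((446,456),(455,462)):
  pts=[]
  for r in range(145,256):
    w=np.abs(np.diff(g[r,lo:hi])); 
    if lo<450: w=np.clip(np.diff(g[r,lo:hi]),0,None)
    pts.append(((w*(np.arange(lo,hi-1)+.5)).sum()/w.sum(),r))
  pts=np.array(pts); vx,vy,x0,y0=cv2.fitLine(pts.astype(np.float32),cv2.DIST_HUBER,0,.01,.01).ravel()
  a=onz(T,(x0+vx/vy*(137-y0),137),.19); b=onz(T,(x0+vx/vy*(263-y0),263),.19)
  print("lip",a,b,"module y dir deg",np.degrees(np.arctan2(*(a-b)[[1,0]])))
for n,p,z in(("bottle cap",(225,247.5),.15),("jar",(306.2,276.2),.068)): print(n,onz(T,p,z))
print("bottle side",onz(S,(319,349),.15))
# module top-face corner hinge side (front) & rack top
E
```

```text
door top corners side:
[0.555  0.2308 0.14  ]
[0.4268 0.3396 0.14  ]
[0.4496 0.3555 0.14  ]
[0.5671 0.2518 0.14  ]
door top corners top:
[0.5669 0.2467 0.14  ]
[0.4421 0.3543 0.14  ]
knuckle hi top z.12 [0.5626 0.2196 0.12  ] [0.5653 0.2156 0.12  ]
upper pin shoulder top/side [ 0.4521 -0.1134  0.13  ] [ 0.453  -0.1216  0.118 ] tip side [ 0.4541 -0.1173  0.14  ]
lower [ 0.452  -0.1128  0.05  ] [ 0.4517 -0.124   0.038 ] tip [ 0.4529 -0.1184  0.06  ]
tri (array([ 0.4529, -0.1129,  0.1336]), np.float64(0.0023857867871082484)) (array([ 0.4523, -0.1117,  0.0561]), np.float64(0.001536664297922811))
lip [ 0.7666 -0.1266  0.19  ] [ 0.4827 -0.1119  0.19  ] module y dir deg -2.9810058549483744
lip [ 0.7664 -0.1485  0.19  ] [ 0.4826 -0.1354  0.19  ] module y dir deg -2.6474531727693216
bottle cap [0.525  0.3801 0.15  ]
jar [0.4675 0.1997 0.068 ]
bottle side [0.5217 0.3867 0.15  ]
```

Door: yaw ≈ 49.5°, centre ≈ (0.498, 0.293), and the thickness and length agree with the sizes given. Module: yaw ≈ -92.9°, pins ≈ (0.453, -0.113). The bottle's surface is about 52 mm off the leaf's mid-plane, at door y +6 to +72. I'll grasp the rail at door y = -15 to clear it.

```bash
cat > rob.py <<'E'
from bench import env, kinematics, monitor, eyes, job
import numpy as np
from geo import *
def quat(th):  # tool down, tool y at angle th (rad)
    a=(th+np.pi/2)/2; return np.array([np.cos(a),np.sin(a),0,0])
def st(tag=""):
    s=monitor.sense(); print(tag,round(s["clock"],2),"p",np.round(s["position"],4),"F",np.round(s["contact_force"],1),"gap",round(s["finger_gap"],3),"gf",round(s["gripper_force"],1)); return s
E
python3 - <<'E'
from rob import *
th=np.radians(49.5); q=quat(th); ex=np.array([np.cos(th),np.sin(th)]); ey=np.array([-ex[1],ex[0]])
g=np.array([.4977,.293])-.015*ey
print(kinematics.ik([*g,.27],q), kinematics.ik([.465,.1,.27],quat(np.radians(-2.9))))
env.reach([*g,.24],q); st("above")
print(env.movel([*g,.106],velocity=.12,guard=8)); st("down")
env.close_gripper(60); st("closed")
env.movel([*g,.126],velocity=.06); st("lift")
E
```

```text
[ 3.06758953e-01  4.19873736e-01  1.24655389e+00 -4.44089210e-16
  1.47516502e+00 -5.57179027e-01] [-3.51942009e-02  1.75666994e-01  1.57151556e+00 -4.44089210e-16
  1.39441010e+00  1.54203474e-02]
above 1.45 p [0.5084 0.2841 0.2401] F [-0.1 -0.5 -1. ] gap 1.001 gf 0.0
False
down 2.72 p [0.5095 0.2834 0.1067] F [ 0.2  0.5 -0.2] gap 0.999 gf 0.0
closed 3.31 p [0.5094 0.2833 0.1062] F [ 1.3 -0.1  1.1] gap 0.271 gf 59.8
lift 3.79 p [0.509  0.2832 0.1261] F [ 0.6 -0.6 -4.9] gap 0.271 gf 59.0
```

Gripped (gap 23 mm, weight ~4.5 N). Now lift clear, carry the door and rotate it in front of the pins, then look.

```bash
cat >> rob.py <<'E'
MY=np.radians(-92.9); PIN=np.array([.4528,-.1130]); YG=-.015; TZ=.1062
def R2(a): return np.array([[np.cos(a),-np.sin(a)],[np.sin(a),np.cos(a)]])
def tcp_for(axis,open_rad=np.pi/2,under=.058,pin=None):
    yaw=MY+open_rad; xy=np.asarray(axis)-R2(yaw)@np.array([-.012,-.099-YG]); return [*xy,under+TZ],quat(yaw)
E
python3 - <<'E'
from rob import *
import pickle,cv2
from crop import crop
p=monitor.sense()["position"]; env.movel([p[0],p[1],.28],velocity=.2)
out=R2(MY)@np.array([-.07,0])
P,q=tcp_for(PIN+out,under=.17); env.reach(P,q); st("over")
P,q=tcp_for(PIN+out,under=.058); print(env.movel(P,velocity=.12,guard=10)); env.hold(.3); st("pre")
f={n:eyes.grab_frame(n) for n in("top","side")}; pickle.dump(f,open("f1.pkl","wb"))
M=np.zeros((600,800,3),np.uint8)
def put(c,x,y): c=c[:600-y,:800-x]; M[y:y+c.shape[0],x:x+c.shape[1]]=c
a=crop(f["top"],400,250,66,50,6); put(a,0,0); put(crop(f["side"],310,130,60,75,8),400,0); put(crop(f["top"],340,180,130,130,2),0,310)
cv2.imwrite("pics/c3.png",M)
E
```

```text
over 5.67 p [0.4728 0.0409 0.2761] F [ 0.4  0.3 -3.7] gap 0.268 gf 59.0
False
pre 7.06 p [0.4727 0.0402 0.1645] F [-0.4 -0.6 -3.7] gap 0.271 gf 59.0
```

View pics/c3.png

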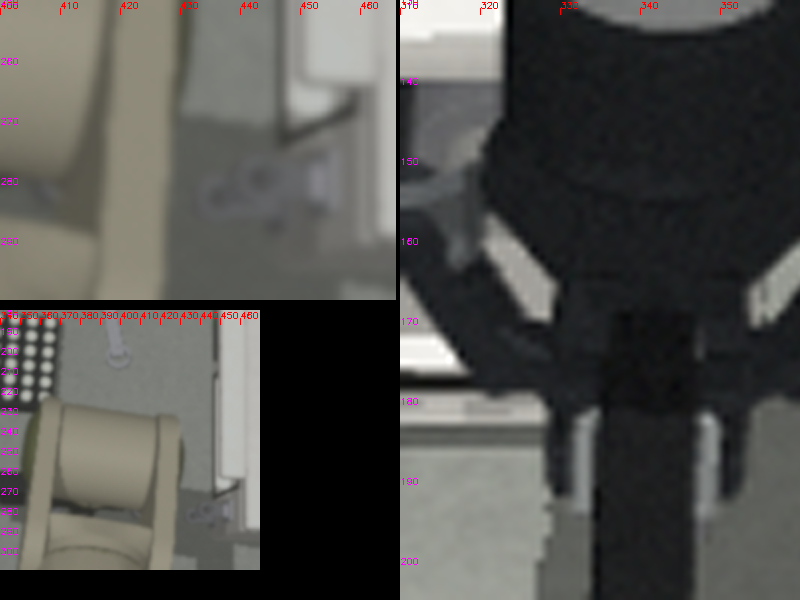

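The arm hides the pins from both cameras here: the view shows only the gripper and the door's end, with knuckles at side ≈(330..348,185). So I refine the pin position from the earlier clear views by projecting hypotheses.

```bash
python3 - <<'E'
import pickle,numpy as np
from geo import *
np.set_printoptions(precision=4,suppress=True)
d=pickle.load(open("f0.pkl","rb")); T,S=d["top"],d["side"]
print("ring fronts", onz(S,(345,161.2),.118), onz(S,(344,186),.038), "ring L/R", onz(S,(340.5,158),.118),onz(S,(349,158),.118),onz(S,(340,183),.038),onz(S,(348,183),.038))
for y in(-.109,-.113,-.117):
  for n,f in(("T",T),("S",S)):
    print(y,n,[proj(f,[.4525,y,z]).round(1).tolist() for z in(.14,.118,.06,.038)])
# module front bottom corner (hinge side) & lip/top features
for n,p,z in(("S lip low hinge corner?",(336,138),.172),): print(n,onz(S,p,z))
# side view: lip top front edge and module front/bench line, columns 240..330
g=S["frame"][:,:,1].astype(int)
for c in(225,260,300,325): print(c,g[118:192,c].tolist())
E
```

```text
ring fronts [ 0.4533 -0.1097  0.118 ] [ 0.4524 -0.1099  0.038 ] ring L/R [ 0.4633 -0.1211  0.118 ] [ 0.4434 -0.1207  0.118 ] [ 0.4617 -0.1206  0.038 ] [ 0.442  -0.1202  0.038 ]
-0.109 T [[442.9, 279.1], [441.0, 280.0], [436.0, 282.2], [434.3, 283.0]]
-0.109 S [[345.8, 154.1], [345.4, 161.4], [344.3, 179.7], [344.0, 186.2]]
-0.113 T [[444.7, 279.1], [442.7, 280.0], [437.7, 282.2], [435.9, 283.0]]
-0.113 S [[345.7, 152.9], [345.3, 160.2], [344.3, 178.5], [343.9, 185.1]]
-0.117 T [[446.5, 279.1], [444.5, 280.0], [439.4, 282.2], [437.6, 283.0]]
-0.117 S [[345.6, 151.8], [345.2, 159.1], [344.2, 177.4], [343.8, 184.0]]
S lip low hinge corner? [ 0.4752 -0.1272  0.172 ]
225 [234, 235, 236, 237, 237, 235, 235, 215, 241, 242, 243, 243, 243, 243, 243, 201, 190, 193, 185, 181, 166, 19, 20, 17, 16, 10, 23, 19, 19, 14, 13, 22, 16, 25, 18, 20, 20, 21, 21, 20, 23, 15, 24, 22, 23, 22, 32, 21, 20, 20, 22, 18, 23, 21, 20, 18, 29, 88, 163, 150, 181, 178, 176, 153, 95, 100, 151, 150, 153, 149, 147, 146, 148, 149]
260 [236, 235, 234, 236, 236, 236, 236, 241, 238, 241, 241, 240, 240, 241, 242, 247, 196, 19
[... 266 characters left out ...]
, 235, 234, 234, 236, 221, 239, 239, 239, 240, 242, 241, 244, 228, 192, 187, 182, 174, 128, 75, 75, 72, 64, 62, 62, 63, 51, 52, 57, 56, 139, 157, 156, 157, 158, 157, 158, 157, 156, 104, 92, 148, 155, 155, 156, 158, 158, 154, 156, 159, 165, 240, 239, 239, 237, 88, 23, 66, 149, 149, 177, 180, 92, 92, 96, 153, 154, 149, 151, 152, 151]
325 [238, 238, 238, 239, 238, 238, 238, 239, 246, 241, 239, 239, 240, 240, 241, 242, 243, 189, 187, 179, 172, 169, 97, 100, 99, 104, 100, 99, 99, 102, 105, 111, 110, 108, 107, 117, 118, 122, 128, 145, 158, 159, 160, 161, 161, 160, 159, 158, 159, 159, 159, 160, 159, 167, 240, 241, 240, 238, 142, 26, 36, 123, 151, 176, 172, 94, 96, 100, 155, 156, 154, 154, 153, 156]
```

The side view puts the pin y at -0.113 to -0.119, which is too loose for 1.5 mm of clearance. x ≈ 0.4526 agrees in both views. A gentle touch of knuckle against pin, from the front at h = 8, gives the offset directly: contact at 10 + 4.5 = 14.5 mm.

```bash
sed -i 's/PIN=np.array(\[.4528,-.1130\])/PIN=np.array([.4526,-.1160])/' rob.py; python3 - <<'E'
from rob import *
def at(off,under,dy=0): return tcp_for(PIN+R2(MY)@np.array([-off,dy]),under=under)
P,q=at(.06,.034); env.movel(P,velocity=.1,guard=10)
P,q=at(.030,.034); print(env.movel(P,velocity=.06,guard=8)); env.hold(.3); s0=st("near")
P,q=at(.007,.034); hit=env.movel(P,velocity=.012,guard=5); s=st("touch"); print(hit)
# offset of commanded axis from PIN estimate, module frame
yaw=MY+np.pi/2
ax=s["position"][:2]+R2(yaw)@np.array([-.012,-.099-YG]); print("axis in module rel PIN",R2(-MY)@(ax-PIN))
env.movel(at(.030,.034)[0],velocity=.06); env.hold(.2); st("back")
E
```

```text
False
near 8.53 p [ 0.4703 -0.0025  0.1402] F [ 0.4 -0.2 -2.4] gap 0.27 gf 59.0
touch 9.74 p [ 0.4693 -0.0172  0.1398] F [-0.1  1.3 -3. ] gap 0.273 gf 59.2
True
axis in module rel PIN [-0.01552389 -0.00030286]
back 10.33 p [ 0.4703 -0.0028  0.1402] F [ 0.3 -0.5 -3.4] gap 0.274 gf 59.1
```

Contact came at 15.5 mm, so the pin is 1.0 mm nearer than estimated. Now bring the door in at h = 32 and lower it under guard.

```bash
cat >> rob.py <<'E'
PIN=PIN+R2(MY)@np.array([-.001,0])
def at(off,under,dy=0,op=np.pi/2): return tcp_for(PIN+R2(MY)@np.array([-off,dy]),under=under,open_rad=op)
E
python3 - <<'E'
from rob import *
env.movel(at(.030,.058)[0],velocity=.08,guard=10)
print(env.movel(at(0,.058)[0],velocity=.04,guard=6)); st("in")
print(env.movel(at(0,.050)[0],velocity=.03,guard=6)); env.hold(.2); st("h24")
hit=env.movel(at(0,.034)[0],velocity=.012,guard=5); s=st("h8?"); print(hit,"h mm",(s["position"][2]-TZ-.026)*1000)
E
```

```text
False
in 11.68 p [ 0.4689 -0.0316  0.1642] F [ 0.   0.6 -4. ] gap 0.275 gf 59.1
False
h24 12.3 p [ 0.4689 -0.0317  0.1563] F [ 0.7  0.5 -4.4] gap 0.278 gf 59.1
h8? 13.78 p [ 0.4689 -0.0317  0.1403] F [-0.1 -0.1 -3.8] gap 0.27 gf 59.1
False h mm 8.058043604214093
```

```bash
python3 - <<'E'
from rob import *
hit=env.movel(at(0,.0225)[0],velocity=.010,guard=5); s=st("home?"); print(hit,"h mm",(s["position"][2]-TZ-.026)*1000)
E
```

```text
home? 14.6 p [ 0.4689 -0.0315  0.1318] F [0.4 2.2 4.3] gap 0.277 gf 60.2
True h mm -0.4282534473869677
```

The door seats at h ≈ 0 with a 5 N touch. Release, rise straight up, move to the outer side and look.

```bash
cat >> rob.py <<'E'
from scipy.spatial.transform import Rotation as Ro
def push(phi,r=.15,gap=0.,z=.145,tilt=np.radians(15)):
    yaw=MY+phi; n=np.array([np.cos(yaw),np.sin(yaw),0]); e=np.array([-n[1],n[0],0])
    tz=np.array([0,0,-np.cos(tilt)])+np.sin(tilt)*n; ty=e; tx=np.cross(ty,tz)
    p=np.array([*PIN,0])+r*e-(.011+gap)*n; p[2]=z
    return p,Ro.from_matrix(np.c_[tx,ty,tz]).as_quat()
E
python3 - <<'E'
from rob import *
import cv2,pickle
from crop import crop
env.release(); st("rel")
p=monitor.sense()["position"]; env.movel([p[0],p[1],.29],velocity=.15); 
P,q=push(np.pi/2,gap=.04,z=.29); print(kinematics.ik(P,q)); env.reach(P,q); env.close_gripper(); st("start")
for a in(90,60,30,10,0): print(a,np.round(kinematics.ik(*push(np.radians(a))),2))
f={n:eyes.grab_frame(n) for n in("top","side")}; pickle.dump(f,open("f2.pkl","wb"))
M=np.zeros((600,800,3),np.uint8)
def put(c,x,y): c=c[:600-y,:800-x]; M[y:y+c.shape[0],x:x+c.shape[1]]=c
put(crop(f["top"],340,180,130,130,3),0,0); put(crop(f["side"],270,100,135,200,3),395,0)
cv2.imwrite("pics/c4.png",M)
E
```

```text
rel 15.22 p [ 0.4682 -0.0314  0.131 ] F [-0.6 -0.2  0.3] gap 1.0 gf 0.0
[-0.22500448 -0.1401177   1.8643607   0.04900635  1.15978613 -1.75895086]
start 18.53 p [0.4093 0.0374 0.29  ] F [-0.4 -0.6  0.1] gap 0.0 gf 0.0
90 [-0.21  0.12  2.02  0.06  0.75 -1.76]
60 [-0.14  0.3   1.78 -0.15  0.83 -1.04]
30 [-0.17  0.46  1.55 -0.25  0.99 -0.52]
10 [-0.23  0.54  1.41 -0.27  1.11 -0.24]
0 [-0.27  0.58  1.36 -0.28  1.16 -0.11]
```

View pics/c4.png

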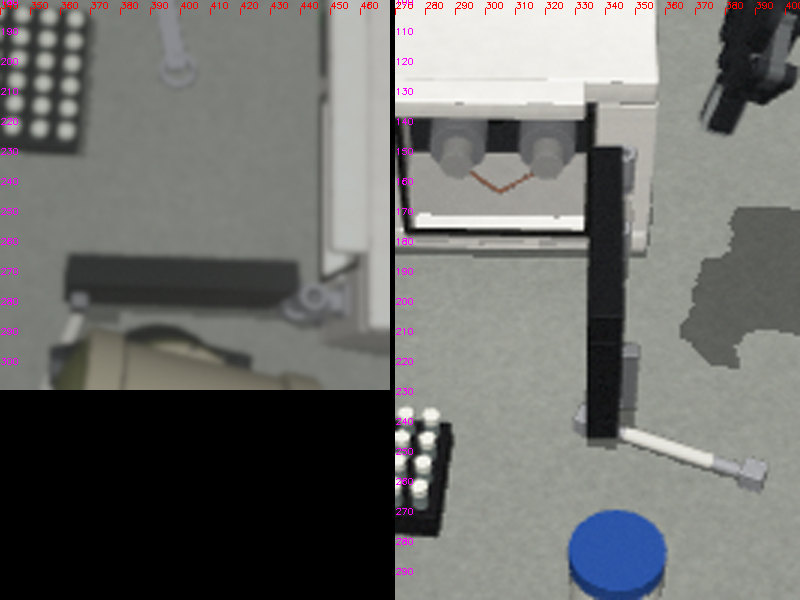

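The door hangs square and open on its pins (top view: knuckle on the upper pin at (444,279), leaf (360..437,268..280)), and nothing is disturbed. Now push it shut gently, with closed fingers on the outer face of the top rail.

```bash
python3 - <<'E'
from rob import *
P,q=push(np.pi/2,gap=.04); print(env.movel(P,velocity=.12,frame=q,guard=8))
P,q=push(np.pi/2,gap=.004); print(env.movel(P,velocity=.05,frame=q,guard=8)); st("at face")
for a in range(82,19,-8):
    P,q=push(np.radians(a)); h=env.movel(P,velocity=.045,frame=q,guard=8); s=st(a)
    if h: print("HIT"); break
E
```

```text
False
False
at face 20.86 p [0.445  0.0356 0.1449] F [ 0.4 -0.5  0.9] gap -0.002 gf 0.0
82 21.57 p [0.4699 0.0344 0.1449] F [-0.   0.2 -0.6] gap 0.001 gf 0.1
74 22.18 p [0.4905 0.0305 0.1449] F [-0.1  0.6 -0.4] gap 0.002 gf 0.1
66 22.8 p [0.5104 0.0238 0.1449] F [-0.4 -0.4 -0.1] gap -0.002 gf 0.1
58 23.42 p [0.5292 0.0144 0.1449] F [-0.2  0.5 -0. ] gap 0.005 gf 0.0
50 24.03 p [0.5464 0.0025 0.1449] F [-0.9 -0.5 -0.5] gap 0.001 gf 0.1
42 24.65 p [ 0.5619 -0.0117  0.1449] F [-0.6  0.1 -0.3] gap -0.004 gf 0.1
34 25.27 p [ 0.5752 -0.0279  0.1449] F [-0.2 -0.4  0.2] gap -0.001 gf 0.0
26 25.88 p [ 0.5861 -0.0459  0.1449] F [-1.1  0.4 -0.4] gap 0.001 gf 0.0
```

```bash
python3 - <<'E'
from rob import *
import cv2
from crop import crop
for a,v in((20,.03),(14,.025),(9,.02),(5,.015),(2,.012),(-1.5,.010)):
    P,q=push(np.radians(a)); h=env.movel(P,velocity=v,frame=q,guard=4); s=st(a)
    if h: print("HIT"); break
ax=R2(-MY)@(s["position"][:2]-PIN); print("tcp rel pin module",ax)
f=eyes.grab_frame("side"); t=eyes.grab_frame("top")
M=np.zeros((600,800,3),np.uint8)
def put(c,x,y): c=c[:600-y,:800-x]; M[y:y+c.shape[0],x:x+c.shape[1]]=c
put(crop(f,200,100,180,130,4),0,0); 
cv2.imwrite("pics/c5.png",M)
E
```

```text
20 26.56 p [ 0.5927 -0.0603  0.1449] F [ 0.1  0.9 -1. ] gap 0.003 gf 0.1
14 27.34 p [ 0.5977 -0.0753  0.1449] F [-0.2  0.4  0.3] gap -0.002 gf 0.1
9 28.15 p [ 0.6006 -0.0881  0.145 ] F [-0.2 -0.6 -0.1] gap 0.001 gf 0.1
5 29.0 p [ 0.6021 -0.0985  0.145 ] F [0.  0.5 0. ] gap -0.002 gf 0.1
2 29.81 p [ 0.6028 -0.1063  0.145 ] F [0.6 0.6 0.3] gap 0.002 gf 0.1
-1.5 30.38 p [ 0.6028 -0.1106  0.1443] F [0.2 1.5 1.4] gap -0.001 gf 0.7
HIT
tcp rel pin module [-0.01200841  0.1497482 ]
```

View pics/c5.png

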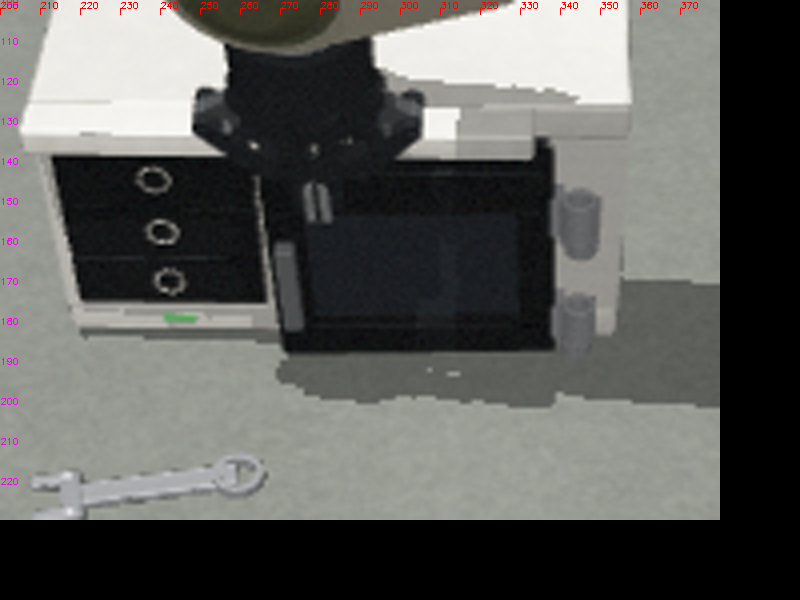

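The door is shut under the lip, with the pull bar at side (271,170) and knuckles on both brackets at (343,156) and (343,180). One more gentle press to confirm it is on the gasket, then back off straight out, move up and check.

```bash
python3 - <<'E'
from rob import *
import cv2
from crop import crop
P,q=push(np.radians(-2.5)); h=env.movel(P,velocity=.008,frame=q,guard=8); s=st("press"); print(h,R2(-MY)@(s["position"][:2]-PIN))
P,q=push(0,gap=.06); env.movel(P,velocity=.06,frame=q)
env.movel([P[0],P[1],.26],velocity=.15); env.movel([P[0]-.12,P[1]+.12,.30],velocity=.2); st("away")
f=eyes.grab_frame("side"); t=eyes.grab_frame("top")
M=np.zeros((600,800,3),np.uint8)
def put(c,x,y): c=c[:600-y,:800-x]; M[y:y+c.shape[0],x:x+c.shape[1]]=c
put(cv2.resize(t["frame"][:,:,::-1],(400,300)),0,300);put(crop(f,200,110,170,90,4),0,0)
put(crop(t,430,190,45,110,3),560,300)
cv2.imwrite("pics/c6.png",M)
E
```

```text
press 30.89 p [ 0.6027 -0.1106  0.1439] F [0.  1.  1.8] gap 0.004 gf 0.9
True [-0.01203234  0.14966939]
away 33.97 p [0.4865 0.0677 0.2995] F [-0.9 -0.7  0.9] gap 0.001 gf 0.0
```

View pics/c6.png

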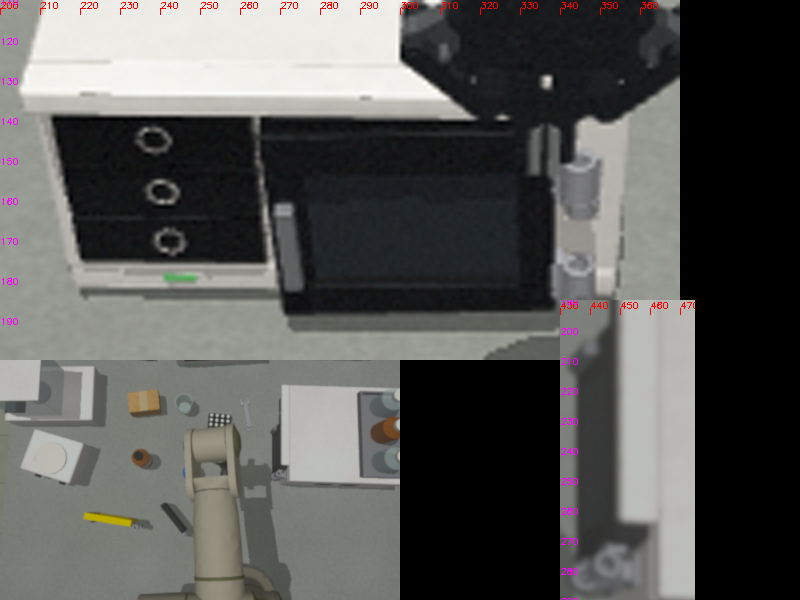

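The second press stopped at the same place, so the leaf is on the gasket. The pictures show the door shut and parallel to the front, with both knuckles on their brackets and the robot clear.

```bash
python3 -c "
from rob import *
print(job.hand_in()); st()"
```

```text
the job is handed in; nothing more can be done
None
the job is handed in; nothing more can be done
```

The door is back on both hinge pins, lowered until it seated and swung gently shut against the gasket. The robot is clear of it, nothing else was seen to have moved, and the job was handed in at about 34 s with no verdict returned.

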